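# Zero the press-force dial and put its guard cover on

## Robot

A 6-joint arm with a two-finger parallel gripper is mounted at the origin on the work surface. World frame = base frame: x ahead of the robot, y to its left, z up, the work surface at z = 0. Lengths are in m, angles in rad, forces in N, time in s.
With the tool pointing down it reaches from about 0.275 to 0.75 m from the base axis. Payload 10.2 kg.
Tool frame: the origin (TCP) lies at the very end of the fingers, on their centre line; the grasp point (between the pads) lies 19 mm behind it (robot.tcp_to_grasp is the distance from the TCP to the grasp point, in m); z points along the fingers, y is the line along which they close (so a half turn about z gives the same grasp; the last joint's range is limited). The gripper opens to 88 mm and grips with 3 to 60 N. Pads are 18 mm wide; open, the fingers measure 123 mm over their backs; the gripper's body (75 mm by 187 mm) begins 45 mm behind the grasp point.
Start: joints at [-1.383, 0.313, 1.498, -0, 1.331, -0.223], TCP at [0.21, -0.481, 0.239] pointing down, gripper open.
Joint ranges: [-2.94, 2.94], [-0.97, 2.17], [0.19, 2.56], [-1.23, 4.37], [0.02, 3.11], [-2.88, 2.88]. Speed limits (rad/s): [2.39, 2.39, 3.01, 3.14, 3.14, 3.14].

## Interface

Orientations are given as a unit quaternion [w, x, y, z].
In Python, from plant import robot gives the robot as it stands.
- The arm moves only by the tool servo_tool, never from a script. Its arguments are lists of equal length, an entry for each row: "delta_pos": the shift along the tool's x, y, z in m, a list of three; "rotation": the turn, a rotation vector about the tool's x, y, z in degrees, a list of three. In form: {"delta_pos": [[x, y, z], ...], "rotation": [[wx, wy, wz], ...]}. A call has exactly 10 rows; each row is the pose to reach, as a shift and turn from the pose commanded when the call began, along the tool's axes at that moment; what a row does not reach only later rows make up. A row lasts 1/8 s, in which the tool goes at most 62.5 mm and 10.7 degrees, less where a joint would pass 70% of its speed; a pose out of reach is approached as far as the arm can. A call with a gripper value outside its range is refused whole. "gripper" is the opening, from 0 (shut) to 1 (fully open), set as the call begins (left out, the last holds). The fingers move at their own pace and stop on an object; "newtons" is the grip in N (left out, the last holds). Time passes only in rows, so rows that repeat a pose let the fingers close, or fill a call up. It gives the time, the measured TCP pose, the force, the opening and the grip force at its end, in the units of the state.
- robot.sense(): the state, without advancing time (a new reading comes with each control period).
- robot.capture(name): name is "scene" or "top"; returns a dict with "pixels" (480x640x3 uint8, red, green, blue), "mtx" (3x3 intrinsics, pixels), "view" (4x4, takes a point from world to camera coordinates). Camera axes: x right, y down, z forward; pixel columns grow to the right and rows downward; lengths in m; the calibration is good to about 2 mm. A picture is of the moment at which its call begins. There is no depth.
- robot.finish_job(): hands the job in; it is judged then, once.
The state is a dict: "time_s": time; "joints": joint angles; "joint_vel": joint speeds; "effort": joint torques, N m; "position": TCP position; "eef_rot": TCP orientation; "wrist_force": force on the tool from outside, world axes, zero at the start; "wrist_torque": the same for the moment, N m; "width": finger opening in m; "grip_force": force on a finger pad.
Only numpy, scipy, OpenCV 4.12 (cv2) and the standard library are available. Lean on these libraries where they do the work, as an engineer would, in place of code of your own. Each camera call takes 0.05 s, during which the arm holds its last target. There are 200 camera calls.

## Task

Shut the orange press jig down for the shift: turn the round black knob back, clockwise seen from above, until its red pointer stands on the green zero mark. Only then pick up the yellow guard cover and set it gently over the dial so that it sits down level on its seat all round, leaving the pointer at zero, and let go. Keep clear of the jig's press frame, and leave the red tote, the white bottle, the spray can and the green block where they are.

Things in the scene. Friction and masses are not known exactly. Their poses are not given: they have to be found in the camera images.
- jig: orange press jig, fixed to the bench: base block 170 (x) x 270 (y) x 50 high; origin at the centre of its underside. The round dial's axis is at (0, -55) mm in this frame. A low black board nest (top 66 above the bench) lies under the press at y = +75 to +130 mm.
- press: orange press frame fixed on the jig, to be kept clear of. Origin at its column's foot, at (20, 46, 50) mm in the jig's frame, axes as the jig's. Column 60 (x) x 32 (y) x 250 high; at its top an arm reaches to y = +83 mm (this frame) with a cylinder and ram below it. The column's face is 85 mm from the dial's axis.
- force_knob (a joint): angle of the knob (rad): 0 when the pointer stands on the zero mark, growing counter-clockwise seen from above; stops at -0.7 and 3.0. It is stiff enough to stay where it is left.
- knob_grip (a point): on the axis of the black round knob, 99 mm above the bench, at a height to grip. The knob is 50 in diameter, with straight sides from 71 to 115 mm above the bench. It is held by its sides from above, at any yaw.
- pointer_tip (a point): tip of the red pointer, which turns with the knob, 52 mm from its axis, 74 mm above the bench.
- zero_mark (a point): green zero mark on the white dial face, 52 mm from the axis, on the jig's -x side, 74 mm above the bench.
- dial_seat (a point): centre of the top of the aluminium seat disc (152 in diameter), on the dial's axis, 58 above the bench: the cover's origin belongs here. On the disc stands a dark drum 120 in diameter, 12 high, with the white dial face on top (70.5 above the bench); the cover's skirt goes outside this drum with 4 mm of play all round.
- cover: yellow guard cover, loose, an upside-down round pan: 136 in diameter, 68 high, open below, wall 3.5, inside 64 deep. Origin at the centre of its lower rim, z up. In the middle of its top stands a black round grip 28 in diameter, 40 high (68 to 108 mm above the origin). About 0.25 kg.
- tote: bystander: open red tote of circuit boards 150 x 120 x 60 high; origin under its centre.
- bottle: bystander: white bottle with blue label and red cap, 60 in diameter, 150 high; origin under its centre.
- block: bystander: green block 50 (x) x 130 (y) x 50 high; origin under its centre.
- can: bystander: light metal spray can with a broad yellow label, 56 in diameter, 140 high; origin under its centre. It stands on the bench just in front of the jig.
Things that resemble listed ones, but are neither listed nor needed, are in the scene too. What is meant by the cover is not brown or purple, and is the smaller of those in its own colour.

How it is judged:
By the outcome, as a careful person would: the job done as asked, in the order asked, and still so for the second after the job is handed in, with the robot touching nothing.
It also fails if it takes over 67 s, if anything falls off the work surface, if the arm or the gripper's body presses on something with over 40 N, if the wrist force passes 120 N, or if a joint passes its speed limit or range.

## Working session

There is one attempt and no reset: what is moved stays moved. The work goes in short steps, Python scripts to look and compute and a tool call to move; the robot and the scene stay as the last step left them, time stands still between calls to the robot, and variables do not carry over. Pictures are saved under pics/ and viewed, at most 10 in all, crops included, and the job is handed in when it is done.

Besides the shell and the picture viewer there is one more tool, called after "Emit:" by a JSON object that holds its "method" and its "body". servo_tool: Moves the arm, as the interface text tells. Its arguments: {"type":"object","properties":{"delta_pos":{"type":"array"},"rotation":{"type":"array"},"gripper":{"type":"number"},"newtons":{"type":"number"}},"required":["delta_pos","rotation"]}

```bash
mkdir -p pics; cat > h.py <<'E'
import numpy as np, cv2
from plant import robot
def cap(n,save=None):
    c=robot.capture(n); im=cv2.cvtColor(np.asarray(c["pixels"],np.uint8),cv2.COLOR_RGB2BGR)
    if save: cv2.imwrite("pics/"+save,im)
    return im,np.array(c["mtx"]),np.array(c["view"])
def ray(u,v,K,V,z):
    R,t=V[:3,:3],V[:3,3]; o=-R.T@t; d=R.T@np.linalg.inv(K)@[u,v,1]
    return o+d*(z-o[2])/d[2]
def proj(p,K,V):
    q=K@(V[:3,:3]@np.array(p)+V[:3,3]); return q[:2]/q[2]
E
python3 - <<'E'
from h import *
for n in("scene","top"):
    im,K,V=cap(n,n+"0.png"); print(n,K.tolist(),(-V[:3,:3].T@V[:3,3]).round(3),V[:3,:3].round(3).tolist())
    np.savez(n+".npz",K=K,V=V)
s=robot.sense();print(s["position"],s["eef_rot"],s["width"],s["time_s"])
E
```

```text
scene [[533.040720816161, 0.0, 311.5718316651446], [0.0, 533.040720816161, 242.61787130194074], [0.0, 0.0, 1.0]] [1.018 0.231 1.444] [[-0.245, 0.97, -0.012], [0.89, 0.22, -0.4], [-0.385, -0.108, -0.916]]
top [[613.2733039401619, 0.0, 313.2899234107742], [0.0, 613.2733039401619, 237.80084632010698], [0.0, 0.0, 1.0]] [0.136 0.081 1.764] [[-0.023, -1.0, -0.008], [-0.982, 0.024, -0.189], [0.189, 0.003, -0.982]]
[ 0.20958927 -0.48111155  0.23823043] [-5.80064145e-04  9.78982790e-01  2.03942051e-01  4.50036487e-06] 0.08813590958498153 0.1
```

View pics/scene0.png

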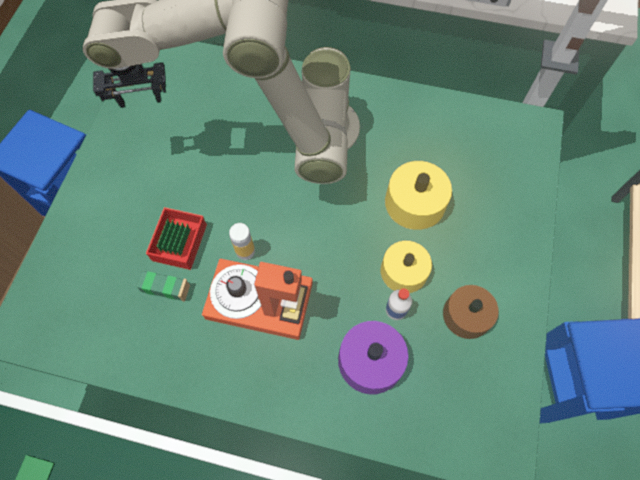

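View pics/top0.png

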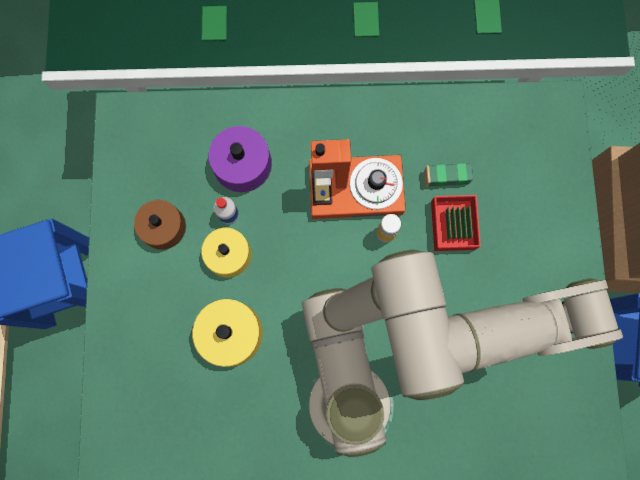

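The scene image shows the jig dial at about (236,287), with the can at (241,240) and the tote at (177,238). In the top image, the dial is at (377,182), the red pointer tip at about (390,183) and the green zero mark at about (377,199).

Cover candidates by top-image pixel: small yellow (225,252), large yellow (228,333), purple (239,158) and brown (160,224). The small yellow one fits, being the smaller of the two yellows. I'll confirm it in an enlarged crop.

```bash
cat > m.py <<'E'
from h import *
def masks(im):
    h=cv2.cvtColor(im,cv2.COLOR_BGR2HSV).astype(int); H,S,Vv=h[...,0],h[...,1],h[...,2]
    return dict(red=((H<6)|(H>172))&(S>120)&(Vv>90), green=(H>45)&(H<85)&(S>110)&(Vv>80), yellow=(H>20)&(H<33)&(S>100)&(Vv>100), black=(Vv<60),
      orange=(H>=3)&(H<14)&(S>170)&(Vv>110), white=(S<60)&(Vv>130))
def comps(m,box,amin):
    x0,y0,x1,y1=box; n,l,s,c=cv2.connectedComponentsWithStats(m[y0:y1,x0:x1].astype(np.uint8))
    return [(int(s[i,4]),(c[i]+[x0,y0]).round(1).tolist(),s[i,:4].tolist()) for i in range(1,n) if s[i,4]>=amin]
E
python3 - <<'E'
from m import *
B={"top":dict(dial=(348,155,405,212),cov=(195,225,255,280)),"scene":dict(dial=(205,262,268,320),cov=(378,238,436,296))}
rows=[]
for n in B:
    im=cv2.imread(f"pics/{n}0.png"); d=np.load(n+".npz");K,V=d["K"],d["V"]; M=masks(im)
    for c,b,a in(("red","dial",2),("green","dial",2),("black","dial",60),("white","dial",100),("black","cov",10),("yellow","cov",200)):
        for s,ct,bb in comps(M[c],B[n][b],a):
            z={"red":.074,"green":.0725,"white":.0705}.get(c,.115 if b=="dial" else (.1 if c=="black" else .068))
            print(n,b,c,s,ct,bb,ray(*ct,K,V,z).round(4))
    k,_=0,0
    cs,_=cv2.findContours(M["orange"].astype(np.uint8),cv2.RETR_EXTERNAL,cv2.CHAIN_APPROX_SIMPLE)
    for q in cs:
        if cv2.contourArea(q)>800:
            print(n,"orange",cv2.contourArea(q)); 
            for p in cv2.approxPolyDP(q,3,True)[:,0]: print("  ",p,ray(*p,K,V,.05)[:2].round(3))
    r=[cv2.resize(im[b[1]:b[3],b[0]:b[2]],(390,290),interpolation=cv2.INTER_CUBIC) for b in B[n].values()]
    rows.append(np.hstack(r))
cv2.imwrite("pics/crop1.png",np.vstack(rows))
E
```

```text
top dial red 7 [383.4, 178.3] [33, 23, 5, 2] [ 0.6289 -0.1179  0.074 ]
top dial red 9 [389.0, 183.7] [37, 28, 9, 2] [ 0.6125 -0.1331  0.074 ]
top dial green 7 [377.1, 199.9] [29, 42, 2, 6] [ 0.5662 -0.0973  0.0725]
top dial black 79 [374.4, 184.8] [20, 22, 17, 13] [ 0.5988 -0.0872  0.115 ]
top dial white 1760 [375.4, 183.3] [1, 3, 54, 51] [ 0.6157 -0.0948  0.0705]
top cov black 73 [223.2, 249.2] [24, 19, 10, 11] [0.43   0.3354 0.1   ]
top cov yellow 1833 [226.1, 252.1] [6, 2, 50, 50] [0.4272 0.3321 0.068 ]
top orange 1774.5
   [311 142] [0.752 0.087]
   [312 215] [0.532 0.089]
   [403 211] [ 0.537 -0.172]
   [313 214] [0.535 0.086]
   [313 206] [0.559 0.085]
   [330 205] [0.56  0.036]
   [332 197] [0.584 0.03 ]
   [346 188] [ 0.61  -0.011]
   [351 158] [ 0.7   -0.029]
   [316 162] [0.69  0.073]
   [313 160] [0.697 0.082]
   [329 152] [0.72  0.035]
   [328 145] [0.741 0.037]
   [333 142] [0.75  0.022]
scene dial red 5 [228.8, 280.6] [23, 18, 3, 2] [ 0.6055 -0.1223  0.074 ]
scene dial red 2 [262.5, 290.0] [57, 28, 2, 1] [ 0.6092 -0.0255  0.074 ]
scene dial red 2 [262.5, 296.0] [57, 34, 2, 1] [ 0.6255 -0.0208  0.074 ]
scene dial white 1789 [234.7, 292.5] [4, 3, 52, 54] [ 0.6331 -0.0973  0.0705]
scene dial white 115 [234.8, 283.7] [24, 16, 12, 12] [ 0.6091 -0.1046  0.0705]
scene cov yellow 1923 [405.7, 266.2] [3, 3, 51, 52] [0.446  0.3377 0.068 ]
```

View pics/crop1.png

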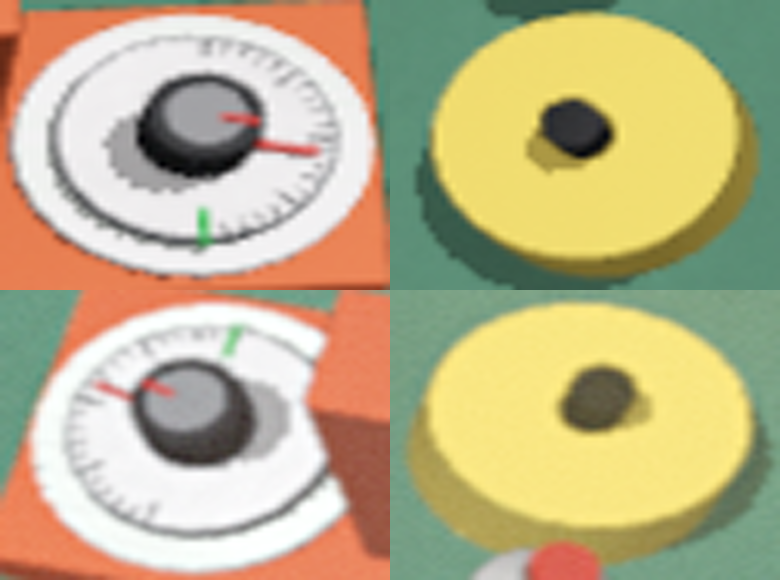

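The crop confirms the small yellow cover: top disc centre at about (225.3,251) in top and (407.6,263) in scene. Knob top centre is at about (378,177.2) in top and (235.4,283) in scene. The pointer is roughly 80–90° counter-clockwise of the green mark.

```bash
python3 - <<'E'
from m import *
T=np.load("top.npz");S=np.load("scene.npz")
def tri(a,b):
    P=[d["K"]@d["V"][:3] for d in(T,S)]
    X=cv2.triangulatePoints(P[0],P[1],np.array(a,float).reshape(2,1),np.array(b,float).reshape(2,1))[:,0]; return (X[:3]/X[3]).round(4)
def cr(u,v,x0,y0,w,h): return [x0+u/390*w,y0+v/290*h]
def both(n,a,b,z): print(n,ray(*a,T["K"],T["V"],z).round(4),ray(*b,S["K"],S["V"],z).round(4),"tri",tri(a,b))
t=lambda u,v:cr(u,v,348,155,57,57); s=lambda u,v:cr(u,v-290,205,262,63,58)
both("knob",t(205,113),s(188,395),.115)
both("ptip",t(318,152),s(98,384),.074)
both("zero mid",t(204,227),s(233,341),.0725)
both("zero out",t(204,245),s(238,327),.0725)
both("cover",[225.3,251],[407.6,263],.068)
print("grip top",ray(*cr(184,117,195,225,60,55),T["K"],T["V"],.108), ray(*cr(213,388-290,378,238,58,58),S["K"],S["V"],.108))
print("seat",ray(*t(192,140),T["K"],T["V"],.058))
# base front edge
for e in((312,215),(403,211),(402,157)):print(ray(*e,T["K"],T["V"],.05))
# can cap
im=cv2.imread("pics/top0.png");print("can",ray(391,222,T["K"],T["V"],.14),ray(239,231,S["K"],S["V"],.14))
print("bottle",ray(221,202,T["K"],T["V"],.15),ray(404,294,S["K"],S["V"],.15))
E
```

```text
knob [ 0.6205 -0.0981  0.115 ] [ 0.6201 -0.0928  0.115 ] tri [ 0.6202 -0.096   0.114 ]
ptip [ 0.6087 -0.1486  0.074 ] [ 0.6113 -0.1433  0.074 ] tri [ 0.6099 -0.1475  0.0678]
zero mid [ 0.567  -0.0994  0.0725] [ 0.5726 -0.0932  0.0725] tri [ 0.5694 -0.0986  0.0612]
zero out [ 0.5566 -0.0989  0.0725] [ 0.5642 -0.0935  0.0725] tri [ 0.5598 -0.0989  0.0582]
cover [0.4304 0.3343 0.068 ] [0.4354 0.3411 0.068 ] tri [0.4319 0.3385 0.0582]
grip top [0.43421452 0.33386979 0.108     ] [0.43561266 0.3406195  0.108     ]
seat [ 0.62153035 -0.09809429  0.058     ]
[0.53208836 0.08863817 0.05      ]
[ 0.53727178 -0.17246828  0.05      ]
[ 0.69893862 -0.17780554  0.05      ]
can [ 0.48645818 -0.12514879  0.14      ] [ 0.48347233 -0.12173108  0.14      ]
bottle [0.55136985 0.3342607  0.15      ] [0.55561185 0.34046929 0.15      ]
```

```bash
cat > d.py <<'E'
import sys
from h import *
from scipy.spatial.transform import Rotation as R
x,y,z,yaw=map(float,sys.argv[1:5]); s=robot.sense()
q=s["eef_rot"]; r=R.from_quat([q[1],q[2],q[3],q[0]]); m=r.as_matrix()
Y=np.degrees(np.arctan2(m[1,0],m[0,0]))
print("t",s["time_s"],"pos",np.round(s["position"],4),"yaw",Y.round(2),"tilt",m[:,2].round(4),"j",np.round(s["joints"],2))
t=R.from_euler("z",yaw,degrees=True)*R.from_euler("x",180,degrees=True)
print("delta",(m.T@(np.array([x,y,z])-s["position"])).round(4),"rot",np.degrees((r.inv()*t).as_rotvec()).round(2),"w",s["width"],"F",np.round(s["wrist_force"],1),"grip",s["grip_force"])
E
python3 d.py .6203 -.0955 .20 112
```

```text
t 0.1 pos [ 0.2096 -0.4811  0.2382] yaw 23.54 tilt [-2.0e-04  1.1e-03 -1.0e+00] j [-1.38  0.31  1.5  -0.    1.33 -0.22]
delta [ 0.5305 -0.1895  0.0386] rot [-4.000e-02 -6.000e-02 -8.846e+01] w 0.08813590958498153 F [ 0.5 -0.4 -0.2] grip 0.0
```

Emit:
{"method": "servo_tool", "body": {"delta_pos": [[0.053,-0.019,0.0],[0.106,-0.038,0.0],[0.159,-0.057,0.0],[0.212,-0.076,0.0],[0.265,-0.095,0.0],[0.318,-0.114,0.0],[0.371,-0.133,0.0],[0.424,-0.152,0.0],[0.477,-0.171,0.0],[0.53,-0.19,0.0]], "rotation": [[0,0,-10],[0,0,-20],[0,0,-30],[0,0,-40],[0,0,-50],[0,0,-60],[0,0,-70],[0,0,-80],[0,0,-88.5],[0,0,-88.5]], "gripper": 1.0}}

```text
time_s: 1.35
position: [0.6207, -0.094, 0.2384]
eef_rot: [-0.0, 0.558, 0.83, -0.0]
wrist_force: [-0.1, -0.9, 0.5]
width: 0.088
grip_force: 0.0
```

```bash
python3 d.py .6203 -.0955 .08 112; python3 -c "
from h import *
cv2.imwrite('pics/c2.png',cv2.resize(np.hstack([cap('top')[0][110:260,290:490],cap('scene')[0][190:340,150:350]]),(800,300),interpolation=cv2.INTER_CUBIC))"
```

```text
t 1.35 pos [ 0.6207 -0.094   0.2384] yaw 112.13 tilt [-5.e-04  1.e-04 -1.e+00] j [-0.34  0.55  1.15 -0.    1.44 -0.72]
delta [-0.0013 -0.0009  0.1584] rot [-0.03 -0.02  0.13] w 0.08801433824747683 F [-0.1 -0.9  0.5] grip 0.0
```

View pics/c2.png

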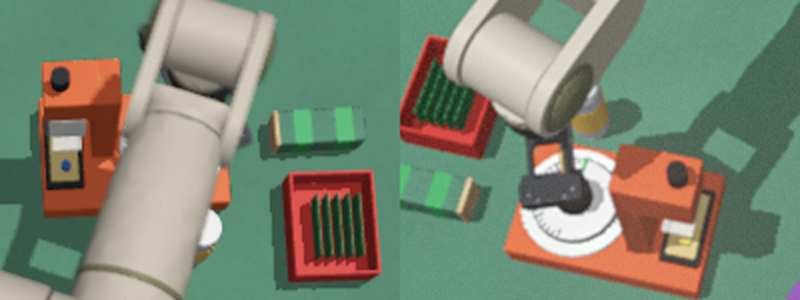

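The gripper stands above the knob and the forearm is clear of the press. Descending.

Emit:
{"method": "servo_tool", "body": {"delta_pos": [[-0.001,-0.001,0.02],[-0.001,-0.001,0.05],[-0.001,-0.001,0.08],[-0.001,-0.001,0.11],[-0.001,-0.001,0.135],[-0.001,-0.001,0.15],[-0.001,-0.001,0.158],[-0.001,-0.001,0.158],[-0.001,-0.001,0.158],[-0.001,-0.001,0.158]], "rotation": [[0,0,0],[0,0,0],[0,0,0],[0,0,0],[0,0,0],[0,0,0],[0,0,0],[0,0,0],[0,0,0],[0,0,0]]}}

```text
time_s: 2.7
position: [0.6194, -0.0969, 0.0814]
eef_rot: [0.001, 0.559, 0.829, 0.0]
wrist_force: [0.7, -1.0, 0.2]
width: 0.0883
grip_force: 0.0
```

Emit:
{"method": "servo_tool", "body": {"delta_pos": [[0,0,0],[0,0,0],[0,0,0],[0,0,0],[0,0,0],[0,0,0],[0,0,0],[0,0,0],[0,0,0],[0,0,0]], "rotation": [[0,0,0],[0,0,0],[0,0,0],[0,0,0],[0,0,0],[0,0,0],[0,0,0],[0,0,0],[0,0,0],[0,0,0]], "gripper": 0.5, "newtons": 25}}

```text
time_s: 3.95
position: [0.6217, -0.0957, 0.0809]
eef_rot: [0.003, 0.559, 0.829, 0.002]
wrist_force: [18.1, 6.2, -7.1]
width: 0.0493
grip_force: 25.0
```

Emit:
{"method": "servo_tool", "body": {"delta_pos": [[0,0.002,0],[0,0.003,0],[0,0.003,0],[0,0.003,0],[0,0.003,0],[0,0.003,0],[0,0.003,0],[0,0.003,0],[0,0.003,0],[0,0.003,0]], "rotation": [[0,0,0],[0,0,0],[0,0,6],[0,0,14],[0,0,22],[0,0,30],[0,0,38],[0,0,45],[0,0,50],[0,0,50]]}}

```text
time_s: 5.2
position: [0.6214, -0.0956, 0.0808]
eef_rot: [-0.001, 0.857, 0.516, -0.0]
wrist_force: [-3.6, 1.2, 3.4]
width: 0.049
grip_force: 25.0
```

```bash
python3 d.py .622 -.0955 .08 112
```

```text
t 5.2 pos [ 0.6214 -0.0956  0.0808] yaw 62.07 tilt [-1.3e-03  4.0e-04 -1.0e+00] j [-0.34  0.69  1.34 -0.    1.11  0.15]
delta [0.0004 0.0005 0.0008] rot [-8.000e-02 -2.000e-02 -4.993e+01] w 0.04904884720903371 F [-3.6  1.2  3.4] grip 24.994366820901632
```

Emit:
{"method": "servo_tool", "body": {"delta_pos": [[0,0,0],[0,0,0],[0,0,0],[0,0,0],[0,0,0],[0,0,0],[0,0,0],[0,0,0],[0,0,0],[0,0,0]], "rotation": [[0,0,0],[0,0,0],[0,0,0],[0,0,0],[0,0,-8],[0,0,-17],[0,0,-26],[0,0,-34],[0,0,-40],[0,0,-40]], "gripper": 1.0}}

```text
time_s: 6.45
position: [0.6219, -0.0957, 0.0807]
eef_rot: [-0.0, 0.629, 0.777, 0.0]
wrist_force: [0.3, 0.3, 0.2]
width: 0.0881
grip_force: 0.0
```

Emit:
{"method": "servo_tool", "body": {"delta_pos": [[0,0,0],[0,0,0],[0,0,0],[0,0,0],[0,0,0],[0,0,0],[0,0,0],[0,0,0],[0,0,0],[0,0,0]], "rotation": [[0,0,0],[0,0,0],[0,0,0],[0,0,0],[0,0,0],[0,0,0],[0,0,7],[0,0,15],[0,0,22],[0,0,24]], "gripper": 0.5}}

```text
time_s: 7.7
position: [0.6216, -0.0957, 0.0807]
eef_rot: [-0.0, 0.777, 0.629, -0.0]
wrist_force: [-3.4, -0.2, 1.0]
width: 0.0493
grip_force: 25.0
```

```bash
python3 d.py .622 -.0955 .08 112; python3 -c "
from h import *
cap('top','top3.png');cap('scene','scene3.png')
a=cv2.imread('pics/top3.png')[150:220,345:415];b=cv2.imread('pics/scene3.png')[255:325,200:270]
cv2.imwrite('pics/c3.png',cv2.resize(np.hstack([a,b]),(800,400),interpolation=cv2.INTER_CUBIC))"
```

```text
t 7.7 pos [ 0.6216 -0.0957  0.0807] yaw 78.01 tilt [-9.e-04 -0.e+00 -1.e+00] j [-0.34  0.69  1.34 -0.    1.11 -0.13]
delta [0.0003 0.0004 0.0007] rot [ -0.05  -0.   -33.99] w 0.0492702913323637 F [-3.4 -0.2  1. ] grip 25.00012661330402
```

View pics/c3.png

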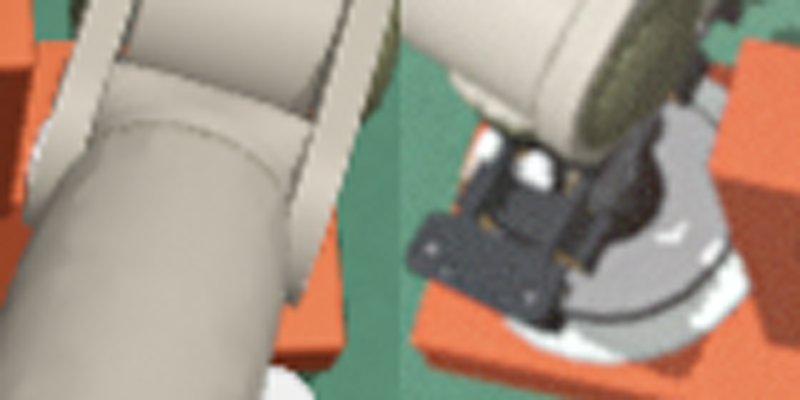

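The dial is hidden. I'll release, lift and retreat to the front so I can see it.

Emit:
{"method": "servo_tool", "body": {"delta_pos": [[0,0,0],[0,0,0],[0,0,0],[0,0,0],[0,0,-0.02],[0,0,-0.05],[0,0,-0.09],[0,0,-0.13],[0,0,-0.16],[0,0,-0.17]], "rotation": [[0,0,0],[0,0,0],[0,0,0],[0,0,0],[0,0,0],[0,0,0],[0,0,0],[0,0,0],[0,0,0],[0,0,0]], "gripper": 1.0}}

```text
time_s: 9.05
position: [0.6223, -0.0958, 0.2524]
eef_rot: [0.001, 0.777, 0.63, 0.001]
wrist_force: [-0.1, -0.8, -1.3]
width: 0.0882
grip_force: 0.0
```

```bash
python3 d.py .42 -.095 .25 78;python3 d.py .38 .12 .25 78
```

```text
t 9.05 pos [ 0.6223 -0.0958  0.2524] yaw 78.05 tilt [ 2.7e-03 -9.0e-04 -1.0e+00] j [-0.34  0.54  1.13  0.    1.47 -0.13]
delta [-0.0412 -0.1981  0.0019] rot [0.16 0.02 0.05] w 0.08820522704279907 F [-0.1 -0.8 -1.3] grip 0.0
t 9.05 pos [ 0.6223 -0.0958  0.2524] yaw 78.05 tilt [ 2.7e-03 -9.0e-04 -1.0e+00] j [-0.34  0.54  1.13  0.    1.47 -0.13]
delta [ 0.1609 -0.2817  0.0015] rot [0.16 0.02 0.05] w 0.08820522704279907 F [-0.1 -0.8 -1.3] grip 0.0
```

Emit:
{"method": "servo_tool", "body": {"delta_pos": [[-0.008,-0.04,0],[-0.02,-0.1,0],[-0.032,-0.15,0],[-0.041,-0.198,0],[0.0,-0.22,0],[0.05,-0.24,0],[0.1,-0.26,0],[0.14,-0.275,0],[0.16,-0.28,0],[0.16,-0.28,0]], "rotation": [[0,0,0],[0,0,0],[0,0,0],[0,0,0],[0,0,0],[0,0,0],[0,0,0],[0,0,0],[0,0,0],[0,0,0]]}}

```text
time_s: 10.3
position: [0.3806, 0.1197, 0.25]
eef_rot: [-0.0, 0.776, 0.631, -0.001]
wrist_force: [0.4, -0.1, 0.2]
width: 0.0879
grip_force: 0.0
```

```bash
python3 d.py .434 .337 .25 78; python3 - <<'E'
from m import *
im,K,V=cap('top','top4.png');im2,K2,V2=cap('scene','scene4.png')
for I,k,v,b,n in((im,K,V,(348,155,405,212),"top"),(im2,K2,V2,(205,262,262,320),"scene")):
    M=masks(I)
    for c in("red","green"):
        for s,ct,bb in comps(M[c],b,2): print(n,c,s,ct,bb,ray(*ct,k,v,.074).round(4))
cv2.imwrite('pics/c4.png',cv2.resize(np.hstack([im[155:212,348:405],im2[262:319,205:262]]),(800,400),interpolation=cv2.INTER_CUBIC))
E
```

```text
t 10.3 pos [0.3806 0.1197 0.25  ] yaw 78.18 tilt [-0.0014  0.     -1.    ] j [0.01 0.02 1.82 0.   1.31 0.22]
delta [ 2.236e-01  7.700e-03 -1.000e-04] rot [-0.08  0.02  0.18] w 0.08791397477994418 F [ 0.4 -0.1  0.2] grip 0.0
top red 9 [378.3, 183.0] [30, 25, 2, 6] [ 0.6154 -0.1027  0.074 ]
top red 3 [377.0, 191.0] [29, 35, 1, 3] [ 0.5919 -0.098   0.074 ]
top red 5 [377.8, 196.2] [29, 40, 2, 4] [ 0.5766 -0.0996  0.074 ]
top green 5 [377.2, 200.8] [29, 44, 2, 4] [ 0.5632 -0.0973  0.074 ]
scene red 2 [241.0, 272.5] [36, 10, 1, 2] [ 0.575  -0.0969  0.074 ]
scene red 2 [240.0, 275.5] [35, 13, 1, 2] [ 0.584 -0.097  0.074]
scene red 3 [235.7, 277.3] [30, 15, 2, 2] [ 0.5919 -0.1069  0.074 ]
scene red 2 [260.0, 294.5] [55, 32, 1, 2] [ 0.6231 -0.0285  0.074 ]
```

View pics/c4.png

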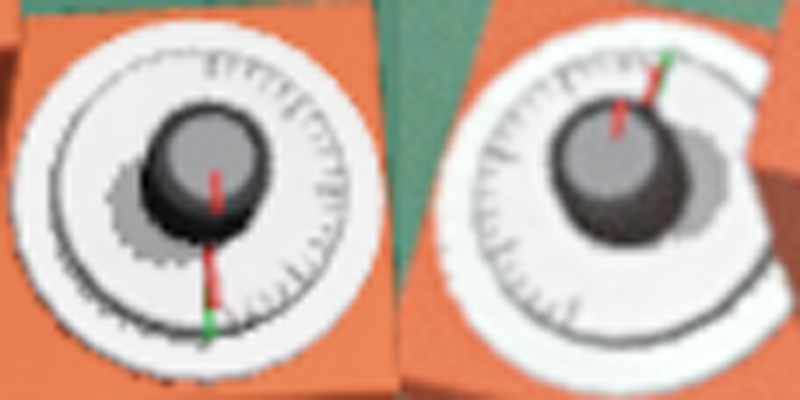

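```bash
python3 - <<'E'
from m import *
A=np.array([.6214,-.0956])
for n in("top","scene"):
    d=np.load(n+".npz");K,V=d["K"],d["V"]
    res={}
    # per-view offset of the axis: knob top centre as seen (first pictures)
    off=ray(*{"top":(378,177.2),"scene":(235.4,283)}[n],K,V,.115)[:2]
    for tag,f in(("before","0"),("after","4")):
        im=cv2.imread(f"pics/{n}{f}.png").astype(float);B,G,R=im[...,0],im[...,1],im[...,2]
        for c,w,z in(("red",R-np.maximum(G,B),.074),("green",G-np.maximum(R,B),.071)):
            pts=[]
            for y in range(150,325):
                for x in range(200,410):
                    if w[y,x]<30: continue
                    p=ray(x,y,K,V,z)[:2]-off; r=np.hypot(*p); 
                    if .028<r<.060 and p[0]<.02 and abs(p[1])<.056: pts.append((*p,w[y,x]))
            if not pts: continue
            q=np.array(pts); ctr=(q[:,:2]*q[:,2:]).sum(0)/q[:,2].sum()
            print(n,tag,c,len(q),ctr.round(4),"knob angle from -x deg",np.degrees(np.arctan2(-ctr[1],-ctr[0])).round(2),"r",np.hypot(*ctr).round(4))
E
```

```text
top before red 20 [-0.0082 -0.0389] knob angle from -x deg 78.05 r 0.0397
top before green 11 [-0.0503 -0.0001] knob angle from -x deg 0.16 r 0.0503
top after red 20 [-0.039  -0.0016] knob angle from -x deg 2.31 r 0.0391
top after green 5 [-0.0546  0.0001] knob angle from -x deg -0.11 r 0.0546
scene before red 83 [-0.0217  0.0285] knob angle from -x deg -52.72 r 0.0359
scene before green 11 [-0.0489 -0.0029] knob angle from -x deg 3.44 r 0.049
scene after red 85 [-0.0274  0.0338] knob angle from -x deg -50.94 r 0.0435
scene after green 3 [-0.0548 -0.003 ] knob angle from -x deg 3.1 r 0.0549
```

Both views put the pointer about 2.3° counter-clockwise of the mark. I have time, so I'll go back and trim it.

Emit:
{"method": "servo_tool", "body": {"delta_pos": [[-0.05,0.01,0],[-0.11,0.04,0],[-0.16,0.06,0],[-0.201,0.082,0],[-0.195,0.12,0],[-0.18,0.18,0],[-0.168,0.24,0],[-0.16,0.28,0.01],[-0.16,0.28,0.04],[-0.16,0.28,0.08]], "rotation": [[0,0,0],[0,0,0],[0,0,0],[0,0,0],[0,0,0],[0,0,0],[0,0,0],[0,0,0],[0,0,0],[0,0,0]]}}

```text
time_s: 11.65
position: [0.622, -0.0973, 0.1695]
eef_rot: [0.0, 0.777, 0.629, 0.0]
wrist_force: [1.0, -0.2, -0.3]
width: 0.0877
grip_force: 0.0
```

```bash
python3 d.py .6216 -.0957 .081 78
```

```text
t 11.65 pos [ 0.622  -0.0973  0.1695] yaw 77.96 tilt [ 5.e-04 -3.e-04 -1.e+00] j [-0.34  0.6   1.25 -0.    1.29 -0.13]
delta [ 0.0015 -0.0008  0.0885] rot [ 0.03  0.01 -0.04] w 0.08765876755162881 F [ 1.  -0.2 -0.3] grip 0.0
```

Emit:
{"method": "servo_tool", "body": {"delta_pos": [[0.001,0,0.03],[0.001,0,0.06],[0.001,0,0.08],[0.001,0,0.088],[0.001,0,0.088],[0.001,0,0.088],[0.001,0,0.088],[0.001,0,0.088],[0.001,0,0.088],[0.001,0,0.088]], "rotation": [[0,0,0],[0,0,0],[0,0,0],[0,0,0],[0,0,0],[0,0,0],[0,0,0],[0,0,0],[0,0,0],[0,0,0]], "gripper": 1.0}}

```text
time_s: 12.9
position: [0.6221, -0.0947, 0.0828]
eef_rot: [0.0, 0.777, 0.63, 0.0]
wrist_force: [0.1, 0.9, -0.1]
width: 0.0881
grip_force: 0.0
```

Emit:
{"method": "servo_tool", "body": {"delta_pos": [[0,0,0],[0,0,0],[0,0,0],[0,0,0],[0,0,0],[0,0,0],[0,0,0],[0,0,0],[0,0,0],[0,0,0]], "rotation": [[0,0,0],[0,0,0],[0,0,0],[0,0,0],[0,0,0],[0,0,0],[0,0,1],[0,0,2],[0,0,2.3],[0,0,2.3]], "gripper": 0.5}}

```text
time_s: 14.15
position: [0.6219, -0.0946, 0.0827]
eef_rot: [-0.0, 0.79, 0.614, -0.0]
wrist_force: [-5.0, 0.3, 2.7]
width: 0.0493
grip_force: 25.0
```

Emit:
{"method": "servo_tool", "body": {"delta_pos": [[0,0,0],[0,0,0],[0,0,0],[0,0,0],[0,0,-0.02],[0,0,-0.05],[0,0,-0.09],[0,0,-0.13],[0,0,-0.16],[0,0,-0.17]], "rotation": [[0,0,0],[0,0,0],[0,0,0],[0,0,0],[0,0,0],[0,0,0],[0,0,0],[0,0,0],[0,0,0],[0,0,0]], "gripper": 1.0}}

```text
time_s: 15.4
position: [0.6225, -0.0948, 0.2544]
eef_rot: [0.001, 0.789, 0.614, 0.001]
wrist_force: [-0.2, -0.4, 0.2]
width: 0.088
grip_force: 0.0
```

Emit:
{"method": "servo_tool", "body": {"delta_pos": [[0,-0.04,0],[-0.012,-0.1,0],[-0.026,-0.15,0],[-0.033,-0.198,0],[0.01,-0.22,0],[0.06,-0.24,0],[0.11,-0.265,0],[0.15,-0.28,0],[0.17,-0.275,0],[0.17,-0.275,0]], "rotation": [[0,0,0],[0,0,0],[0,0,0],[0,0,0],[0,0,0],[0,0,0],[0,0,0],[0,0,0],[0,0,0],[0,0,0]]}}

```text
time_s: 16.65
position: [0.3972, 0.1385, 0.2518]
eef_rot: [-0.0, 0.789, 0.615, -0.001]
wrist_force: [-0.2, -0.4, -0.3]
width: 0.0883
grip_force: 0.0
```

```bash
python3 d.py .433 .337 .25 0; python3 - <<'E'
from m import *
im,K,V=cap('top','top5.png');im2,K2,V2=cap('scene','scene5.png')
for n,I,k,v,off in(("top",im,K,V,(378,177.2)),("scene",im2,K2,V2,(235.4,283))):
    off=ray(*off,k,v,.115)[:2]; I=I.astype(float);B,G,R=I[...,0],I[...,1],I[...,2]
    for c,w,z in(("red",R-np.maximum(G,B),.074),("green",G-np.maximum(R,B),.071)):
        q=np.array([(*(ray(x,y,k,v,z)[:2]-off),w[y,x]) for y in range(250 if n=="scene" else 180,290 if n=="scene" else 212) for x in range(225 if n=="scene" else 365,260 if n=="scene" else 390) if w[y,x]>30])
        r=np.hypot(q[:,0],q[:,1]); q=q[(r>.028)&(r<.06)&(abs(q[:,1])<.02)&(q[:,0]<0)]
        c2=(q[:,:2]*q[:,2:]).sum(0)/q[:,2].sum(); print(n,c,len(q),c2.round(4),np.degrees(np.arctan2(-c2[1],-c2[0])).round(2))
cv2.imwrite('pics/c5.png',cv2.resize(np.hstack([im[155:212,348:405],im2[262:319,205:262]]),(800,400),interpolation=cv2.INTER_CUBIC))
E
```

```text
t 16.65 pos [0.3972 0.1385 0.2518] yaw 75.85 tilt [-1.6e-03 -1.0e-04 -1.0e+00] j [0.06 0.07 1.76 0.   1.31 0.3 ]
delta [ 0.2012 -0.0138  0.0017] rot [-6.000e-02  8.000e-02  7.585e+01] w 0.08833122425287339 F [-0.2 -0.4 -0.3] grip 0.0
top red 20 [-0.0386  0.0001] -0.17
top green 4 [-0.0557 -0.0001] 0.15
scene red 22 [-0.0358 -0.0069] 10.97
scene green 3 [-0.055  -0.0029] 3.01
```

View pics/c5.png

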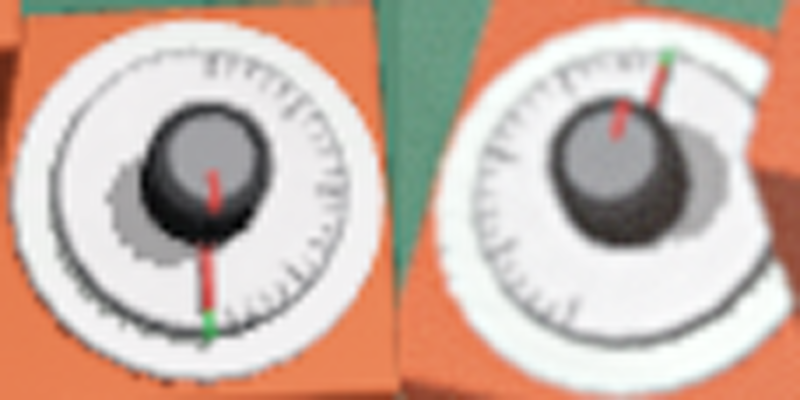

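The crop now shows the red pointer in line with the green mark: top about (208,250–340) and scene about (660,50–110) in crop pixels. On to the cover, at corrected centre (0.434, 0.337), with the body's long side turned away from the bottle.

```bash
python3 d.py .434 .337 .18 15
```

```text
t 16.75 pos [0.3971 0.1374 0.2521] yaw 75.74 tilt [-1.4e-03 -2.0e-04 -1.0e+00] j [ 0.05  0.07  1.76 -0.    1.31  0.3 ]
delta [ 0.2026 -0.0133  0.072 ] rot [-5.000e-02  7.000e-02  6.074e+01] w 0.08817157607870106 F [0.7 0.  0.1] grip 0.0
```

Emit:
{"method": "servo_tool", "body": {"delta_pos": [[0.03,-0.002,0.0],[0.07,-0.005,0.0],[0.11,-0.008,0.0],[0.15,-0.01,0.01],[0.18,-0.012,0.02],[0.195,-0.013,0.04],[0.202,-0.013,0.06],[0.202,-0.013,0.072],[0.202,-0.013,0.072],[0.202,-0.013,0.072]], "rotation": [[0,0,9],[0,0,19],[0,0,29],[0,0,39],[0,0,49],[0,0,57],[0,0,60.7],[0,0,60.7],[0,0,60.7],[0,0,60.7]]}}

```text
time_s: 18.0
position: [0.4351, 0.3364, 0.1816]
eef_rot: [-0.0, 0.991, 0.131, 0.001]
wrist_force: [0.3, 0.0, 1.0]
width: 0.0879
grip_force: 0.0
```

```bash
python3 d.py .434 .337 .074 15;python3 -c "
from h import *
cv2.imwrite('pics/c6.png',cv2.resize(np.hstack([cap('top')[0][190:310,160:320],cap('scene')[0][205:325,330:490]]),(800,300),interpolation=cv2.INTER_CUBIC))"
```

```text
t 18.0 pos [0.4351 0.3364 0.1816] yaw 15.04 tilt [ 1.2e-03  5.0e-04 -1.0e+00] j [ 0.45  0.42  1.51 -0.    1.22  1.75]
delta [-0.001  -0.0008  0.1076] rot [-0.01 -0.07  0.04] w 0.08791016688492506 F [0.3 0.  1. ] grip 0.0
```

View pics/c6.png

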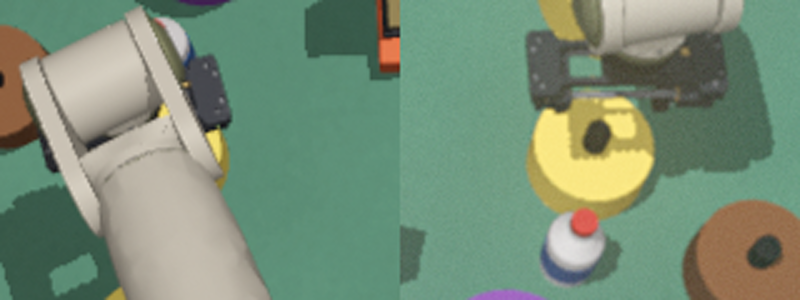

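The open gripper is over the small yellow cover, with the bottle and brown cover clear. Descending and gripping.

Emit:
{"method": "servo_tool", "body": {"delta_pos": [[-0.001,0,0.02],[-0.001,0,0.045],[-0.001,0,0.07],[-0.001,0,0.09],[-0.001,0,0.1],[-0.001,0,0.106],[-0.001,0,0.107],[-0.001,0,0.107],[-0.001,0,0.107],[-0.001,0,0.107]], "rotation": [[0,0,0],[0,0,0],[0,0,0],[0,0,0],[0,0,0],[0,0,0],[0,0,0],[0,0,0],[0,0,0],[0,0,0]]}}

```text
time_s: 19.35
position: [0.4338, 0.3366, 0.074]
eef_rot: [-0.0, 0.991, 0.131, 0.0]
wrist_force: [-0.8, 0.6, 0.4]
width: 0.0883
grip_force: 0.0
```

Emit:
{"method": "servo_tool", "body": {"delta_pos": [[0,0,0],[0,0,0],[0,0,0],[0,0,0],[0,0,0],[0,0,0],[0,0,0],[0,0,0],[0,0,0],[0,0,0]], "rotation": [[0,0,0],[0,0,0],[0,0,0],[0,0,0],[0,0,0],[0,0,0],[0,0,0],[0,0,0],[0,0,0],[0,0,0]], "gripper": 0.2, "newtons": 25}}

```text
time_s: 20.6
position: [0.4337, 0.3366, 0.0738]
eef_rot: [-0.0, 0.991, 0.131, 0.0]
wrist_force: [-0.3, 2.1, 0.6]
width: 0.0272
grip_force: 25.0
```

```bash
python3 d.py .434 .337 .30 15
```

```text
t 20.6 pos [0.4337 0.3366 0.0738] yaw 15.03 tilt [ 0.e+00  2.e-04 -1.e+00] j [0.45 0.55 1.62 0.   0.98 1.75]
delta [ 0.0004 -0.0003 -0.2262] rot [-0.01 -0.    0.03] w 0.027164393341674222 F [-0.3  2.1  0.6] grip 24.99984252266586
```

Emit:
{"method": "servo_tool", "body": {"delta_pos": [[0,0,-0.005],[0,0,-0.02],[0,0,-0.045],[0,0,-0.075],[0,0,-0.105],[0,0,-0.135],[0,0,-0.165],[0,0,-0.19],[0,0,-0.2],[0,0,-0.2]], "rotation": [[0,0,0],[0,0,0],[0,0,0],[0,0,0],[0,0,0],[0,0,-4],[0,0,-10],[0,0,-18],[0,0,-26],[0,0,-30]]}}

```text
time_s: 21.85
position: [0.4337, 0.3364, 0.2756]
eef_rot: [0.0, 0.923, 0.384, 0.001]
wrist_force: [0.1, 0.2, -3.8]
width: 0.0274
grip_force: 25.0
```

```bash
python3 d.py .40 .10 .275 91;python3 d.py .41 -.0956 .275 91|tail -1;python3 d.py .6214 -.0956 .275 91|tail -1
```

```text
t 21.85 pos [0.4337 0.3364 0.2756] yaw 45.21 tilt [ 2.1e-03  7.0e-04 -1.0e+00] j [ 0.45  0.34  1.36 -0.    1.44  1.23]
delta [-0.1915  0.1426  0.0003] rot [  0.1   -0.09 -45.79] w 0.02740620594319421 F [ 0.1  0.2 -3.8] grip 24.999798322096467
delta [-3.233e-01  2.875e-01  2.000e-04] rot [  0.1   -0.09 -45.79] w 0.02740620594319421 F [ 0.1  0.2 -3.8] grip 24.999798322096467
delta [-0.1744  0.4376  0.0006] rot [  0.1   -0.09 -45.79] w 0.02740620594319421 F [ 0.1  0.2 -3.8] grip 24.999798322096467
```

Emit:
{"method": "servo_tool", "body": {"delta_pos": [[-0.03,0.022,0],[-0.07,0.052,0],[-0.11,0.082,0],[-0.15,0.112,0],[-0.19,0.142,0],[-0.22,0.174,0],[-0.255,0.212,0],[-0.285,0.246,0],[-0.31,0.273,0],[-0.323,0.287,0]], "rotation": [[0,0,-4],[0,0,-10],[0,0,-17],[0,0,-25],[0,0,-33],[0,0,-40],[0,0,-45.8],[0,0,-45.8],[0,0,-45.8],[0,0,-45.8]]}}

```text
time_s: 23.1
position: [0.4081, -0.0965, 0.2745]
eef_rot: [0.0, 0.703, 0.712, -0.0]
wrist_force: [-0.1, 0.1, -3.7]
width: 0.0272
grip_force: 25.0
```

```bash
python3 d.py .6214 -.0956 .235 91
```

```text
t 23.1 pos [ 0.4081 -0.0965  0.2745] yaw 90.73 tilt [ 5.e-04 -7.e-04 -1.e+00] j [-0.51  0.05  1.72 -0.    1.37 -0.53]
delta [-0.0018  0.2133  0.0396] rot [ 0.03  0.04 -0.27] w 0.027175380019238738 F [-0.1  0.1 -3.7] grip 25.000339318066835
```

Emit:
{"method": "servo_tool", "body": {"delta_pos": [[0,0.02,0],[0,0.06,0],[0,0.1,0],[-0.001,0.14,0],[-0.001,0.175,0],[-0.001,0.2,0.01],[-0.001,0.213,0.025],[-0.001,0.213,0.04],[-0.001,0.213,0.04],[-0.001,0.213,0.04]], "rotation": [[0,0,0],[0,0,0],[0,0,0],[0,0,0],[0,0,0],[0,0,0],[0,0,0],[0,0,0],[0,0,0],[0,0,0]]}}

```text
time_s: 24.35
position: [0.6212, -0.0928, 0.2348]
eef_rot: [0.001, 0.702, 0.712, 0.0]
wrist_force: [-0.1, -0.4, -3.1]
width: 0.0271
grip_force: 25.0
```

```bash
python3 d.py .6214 -.0956 .132 91; python3 - <<'E'
from m import *
from scipy.optimize import least_squares
p=robot.sense()["position"]
im,K,V=cap('top','top7.png');im2,K2,V2=cap('scene','scene7.png')
for n,I,k,v in(("top",im,K,V),("scene",im2,K2,V2)):
    zt=p[2]-.0738+.068; c=proj([p[0],p[1],zt],k,v).astype(int); print(n,c,"expect top disc")
    M=masks(I)["yellow"]; print([(s,ct,b) for s,ct,b in comps(M,(c[0]-50,c[1]-50,c[0]+50,c[1]+50),30)])
a=[I[proj(p,k,v).astype(int)[1]-45:][:90,proj(p,k,v).astype(int)[0]-45:][:,:90] for I,k,v in((im,K,V),(im2,K2,V2))]
cv2.imwrite('pics/c7.png',cv2.resize(np.hstack(a),(800,400),interpolation=cv2.INTER_CUBIC))
E
```

```text
t 24.35 pos [ 0.6212 -0.0928  0.2348] yaw 90.83 tilt [ 1.1e-03 -5.0e-04 -1.0e+00] j [-0.33  0.55  1.16 -0.    1.43 -0.35]
delta [-0.0027  0.      0.1028] rot [ 0.06  0.03 -0.17] w 0.027094913262657092 F [-0.1 -0.4 -3.1] grip 24.999805307015777
top [380 164] expect top disc
[(34, [369.4, 148.7], [36, 30, 8, 9])]
scene [228 268] expect top disc
[(1307, [240.4, 276.6], [33, 22, 46, 63]), (56, [214.0, 274.9], [30, 54, 13, 7])]
```

View pics/c7.png

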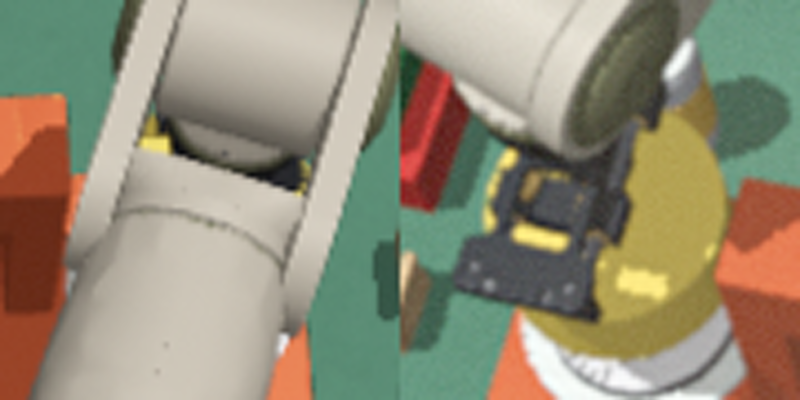

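The crop shows the cover level over the dial. In scene, the disc's left and right edges are at about crop x 485 and 727. I'll compare its outline with that of a disc centred on the tool.

```bash
python3 - <<'E'
from m import *
im=cv2.imread("pics/scene7.png");d=np.load("scene.npz");K,V=d["K"],d["V"]
p=np.array([.6212,-.0928,.2348]); zt=p[2]-.0738+.068
x0,y0=proj(p,K,V).astype(int)-45
a=np.linspace(0,2*np.pi,721)
C=lambda c,z:np.array([proj([c[0]+.068*np.cos(t),c[1]+.068*np.sin(t),z],K,V) for t in a])
E=C(p[:2],zt);print("pred u range",E[:,0].min(),E[:,0].max(),"obs approx",x0+85/4.44,x0+327/4.44)
h=cv2.cvtColor(im,cv2.COLOR_BGR2HSV);m=((h[...,0]>18)&(h[...,0]<34)&(h[...,1]>90)).astype(np.uint8)
# per-row right edge of cover beside the disc, cast onto the disc's plane, residual to circle
pts=[]
for y in range(y0+26,y0+60):
    u=np.where(m[y,x0+40:x0+80])[0]
    if len(u): 
        q=ray(x0+40+u.max()+.5,y,K,V,zt); pts.append(q[:2]); print(y,x0+40+u.max(),q[:2].round(4),"r",np.hypot(*(q[:2]-p[:2])).round(4), "pred u",E[(abs(E[:,1]-y)<.4)][:,0].max().round(1))
# seat disc: knob axis as seen by the same camera
E
```

```text
pred u range 200.69543274997423 256.4261716119074 obs approx 202.14414414414415 256.64864864864865
248 253 [ 0.5557 -0.0489] r 0.0788 pred u 247.5
249 253 [ 0.5583 -0.0481] r 0.0772 pred u 248.7
250 253 [ 0.5609 -0.0473] r 0.0755 pred u 249.7
251 252 [ 0.5641 -0.049 ] r 0.072 pred u 250.6
252 251 [ 0.5672 -0.0506] r 0.0685 pred u 251.5
253 251 [ 0.5698 -0.0498] r 0.067 pred u 252.3
254 251 [ 0.5724 -0.0491] r 0.0656 pred u 252.9
255 252 [ 0.5743 -0.0459] r 0.0663 pred u 253.4
256 253 [ 0.5763 -0.0427] r 0.0673 pred u 253.9
257 253 [ 0.5788 -0.042 ] r 0.0662 pred u 254.4
258 253 [ 0.5814 -0.0412] r 0.0652 pred u 254.8
259 254 [ 0.5833 -0.0381] r 0.0666 pred u 255.2
260 254 [ 0.5859 -0.0373] r 0.0658 pred u 255.5
261 254 [ 0.5884 -0.0365] r 0.0651 pred u 255.8
262 255 [ 0.5903 -0.0334] r 0.0669 pred u 256.0
263 255 [ 0.5928 -0.0327] r 0.0665 pred u 256.2
264 255 [ 0.5954 -0.0319] r 0.0662 pred u 256.3
265 255 [ 0.5979 -0.0312] r 0.0659 pred u 256.4
266 256 [ 0.5998 -0.028 ] r 0.0682 pred u 256.4
267 256 [ 0.6023 -0.0273] r 0.0682 pred u 256.4
268 257 [ 0.6042 -0.0242] r 0.0707 pred u 256.4
269 257 [ 0.6067 -0.0234] r 0.0709 pred u 256.4
270 256 [ 0.6098 -0.0251] r 0.0687 pred u 256.2
271 256 [ 0.6123 -0.0243] r 0.0691 pred u 256.1
272 256 [ 0.6148 -0.0236] r 0.0695 pred u 255.9
273 256 [ 0.6173 -0.0228] r 0.0701 pred u 255.7
274 255 [ 0.6203 -0.0245] r 0.0683 pred u 255.5
275 255 [ 0.6228 -0.0237] r 0.0691 pred u 255.1
276 254 [ 0.6259 -0.0254] r 0.0676 pred u 254.8
277 254 [ 0.6283 -0.0246] r 0.0686 pred u 254.4
278 254 [ 0.6308 -0.0239] r 0.0696 pred u 253.9
279 253 [ 0.6339 -0.0255] r 0.0685 pred u 253.5
280 253 [ 0.6363 -0.0248] r 0.0697 pred u 252.9
281 253 [ 0.6388 -0.024 ] r 0.071 pred u 252.3
```

Emit:
{"method": "servo_tool", "body": {"delta_pos": [[-0.002,0,0.01],[-0.002,0,0.025],[-0.002,0,0.04],[-0.002,0,0.055],[-0.002,0,0.066],[-0.002,0,0.074],[-0.002,0,0.08],[-0.002,0,0.083],[-0.002,0,0.083],[-0.002,0,0.083]], "rotation": [[0,0,0],[0,0,0],[0,0,0],[0,0,0],[0,0,0],[0,0,0],[0,0,0],[0,0,0],[0,0,0],[0,0,0]]}}

```text
time_s: 25.7
position: [0.6217, -0.0948, 0.1511]
eef_rot: [0.0, 0.702, 0.712, 0.0]
wrist_force: [-0.5, -0.9, -3.2]
width: 0.0274
grip_force: 25.0
```

```bash
python3 d.py .6218 -.0950 .1325 91
```

```text
t 25.7 pos [ 0.6217 -0.0948  0.1511] yaw 90.83 tilt [ 6.e-04 -2.e-04 -1.e+00] j [-0.34  0.61  1.28  0.    1.25 -0.35]
delta [-0.0002  0.0001  0.0186] rot [ 0.04  0.01 -0.17] w 0.02738166900049091 F [-0.5 -0.9 -3.2] grip 25.000096885487437
```

Emit:
{"method": "servo_tool", "body": {"delta_pos": [[0,0,0.002],[0,0,0.004],[0,0,0.005],[0,0,0.006],[0,0,0.007],[0,0,0.008],[0,0,0.009],[0,0,0.0095],[0,0,0.01],[0,0,0.01]], "rotation": [[0,0,0],[0,0,0],[0,0,0],[0,0,0],[0,0,0],[0,0,0],[0,0,0],[0,0,0],[0,0,0],[0,0,0]]}}

```text
time_s: 26.95
position: [0.6215, -0.0947, 0.1407]
eef_rot: [-0.0, 0.702, 0.712, -0.0]
wrist_force: [0.3, 0.4, -3.9]
width: 0.0273
grip_force: 25.0
```

No contact force, so the skirt is past the drum top (rim at about 67 mm). Lowering the last 9 mm.

Emit:
{"method": "servo_tool", "body": {"delta_pos": [[0,0,0.001],[0,0,0.002],[0,0,0.003],[0,0,0.004],[0,0,0.005],[0,0,0.006],[0,0,0.007],[0,0,0.0075],[0,0,0.008],[0,0,0.008]], "rotation": [[0,0,0],[0,0,0],[0,0,0],[0,0,0],[0,0,0],[0,0,0],[0,0,0],[0,0,0],[0,0,0],[0,0,0]]}}

```text
time_s: 28.2
position: [0.6215, -0.0947, 0.1327]
eef_rot: [0.0, 0.702, 0.712, -0.0]
wrist_force: [-0.8, 0.5, -2.6]
width: 0.0273
grip_force: 25.0
```

Emit:
{"method": "servo_tool", "body": {"delta_pos": [[0,0,0.0005],[0,0,0.001],[0,0,0.001],[0,0,0.0015],[0,0,0.0015],[0,0,0.0015],[0,0,0.0015],[0,0,0.0015],[0,0,0.0015],[0,0,0.0015]], "rotation": [[0,0,0],[0,0,0],[0,0,0],[0,0,0],[0,0,0],[0,0,0],[0,0,0],[0,0,0],[0,0,0],[0,0,0]]}}

```text
time_s: 29.45
position: [0.6215, -0.0947, 0.1317]
eef_rot: [0.0, 0.702, 0.712, 0.0]
wrist_force: [-4.3, 1.1, 4.7]
width: 0.0268
grip_force: 25.0
```

The cover touched its seat at TCP z 0.1317; 0.1318 was expected. Now I'll let go and lift.

Emit:
{"method": "servo_tool", "body": {"delta_pos": [[0,0,0],[0,0,0],[0,0,0],[0,0,0],[0,0,0],[0,0,-0.01],[0,0,-0.03],[0,0,-0.06],[0,0,-0.09],[0,0,-0.12]], "rotation": [[0,0,0],[0,0,0],[0,0,0],[0,0,0],[0,0,0],[0,0,0],[0,0,0],[0,0,0],[0,0,0],[0,0,0]], "gripper": 1.0}}

```text
time_s: 30.7
position: [0.6215, -0.0947, 0.2531]
eef_rot: [0.0, 0.702, 0.712, 0.0]
wrist_force: [0.6, -1.0, 0.1]
width: 0.0881
grip_force: 0.0
```

Emit:
{"method": "servo_tool", "body": {"delta_pos": [[0,-0.03,0],[0,-0.08,0],[0,-0.13,0],[0,-0.18,0],[0.04,-0.21,0],[0.09,-0.22,0],[0.14,-0.23,0],[0.19,-0.23,0],[0.22,-0.23,0],[0.22,-0.23,0]], "rotation": [[0,0,0],[0,0,0],[0,0,0],[0,0,0],[0,0,0],[0,0,0],[0,0,0],[0,0,0],[0,0,0],[0,0,0]]}}

```text
time_s: 31.95
position: [0.3881, 0.1232, 0.2519]
eef_rot: [0.0, 0.701, 0.713, 0.0]
wrist_force: [0.3, -2.0, 0.3]
width: 0.0882
grip_force: 0.0
```

```bash
python3 - <<'E'
from m import *
im,K,V=cap('top','top8.png');im2,K2,V2=cap('scene','scene8.png')
for n,I,k,v in(("top",im,K,V),("scene",im2,K2,V2)):
    c=proj([.6215,-.0947,.126],k,v).astype(int);print(n,c)
s=robot.sense();print(s["position"],s["time_s"],s["wrist_force"])
cv2.imwrite('pics/c8.png',cv2.resize(np.hstack([im[125:245,310:490],im2[200:320,150:330]]),(800,267),interpolation=cv2.INTER_CUBIC))
E
```

```text
top [377 175]
scene [233 281]
[0.38838423 0.12161955 0.25164151] 32.05 [-0.22244118 -1.1884522  -0.59609846]
```

View pics/c8.png

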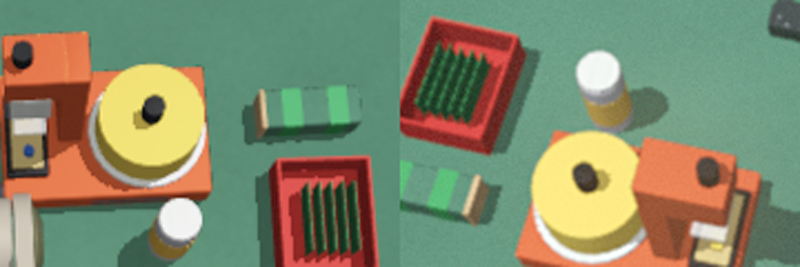

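The picture shows the cover level on the seat, with the white disc showing evenly around it (top about (150,120), scene about (590,195) in crop pixels). The can, block and tote are where they were, and the arm is clear.

```bash
python3 -c "
from plant import robot
print(robot.finish_job())"
```

```text
the job is handed in; nothing more can be done
None
```

The knob is back at zero (pointer within about half a degree of the green mark in the top view), the small yellow cover sits level on its seat over the dial, and the job was handed in at about 32 s of the 67 s allowed; the system gave no verdict.

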